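Load the measuring stage and slide its stuck carriage home

TASK

Put the largest of the three round mounted specimens into the round nest of the stage's carriage, flat and upright, and leave the two smaller ones where they are. Then push the carriage into the white measuring head: it is stuck where it is parked and has to be broken free, then slide it on slowly until it sits fully home against the solid end stop hidden inside the head. Meet the stop gently, do not ram it, and leave the carriage home with the specimen still seated in its nest.

Things in the scene. Friction and masses are not known exactly. Their poses are not given: they have to be found in the camera images.
- specimen: the mounted specimen to load: black disc, 40 mm diameter, 21 mm high, 31 g, the widest of the three round specimens; origin at the centre of its underside, z up
- small_specimen_a: bystander: smaller black round specimen, 32 mm diameter, 15 mm high; origin at the centre of its underside
- small_specimen_b: bystander: smaller black round specimen, 30 mm diameter, 20 mm high; origin at the centre of its underside
- stage: fixed aluminium base plate 360 x 100 x 10 mm with two steel rails; origin at the centre of its underside on the work surface; its x axis (long side) is the direction in which the carriage travels towards the head, z up
- carriage: dark steel carriage, slides only along the stage's +x; deck 150 (x) x 76 mm, deck top at z = 38 mm; origin 65 mm behind its front edge, at work-surface height; parked at x = -75 mm in the stage's frame. Stuck there: the push has to rise to about 13 to 20 N, it breaks free with a small jerk within the first 18 mm, then slides against about 6 N of friction and stays where it is left
- nest (a point): centre of the floor of the round nest in the carriage's deck, 25 mm ahead (+x) of the carriage's origin, at z = 32 mm; the nest is 44 mm in diameter and 6 mm deep, open at the top, so a seated specimen stands 15 mm out of the deck
- knob_post (a point): the axis of the carriage's upright round knob, at z = 70 mm, 78 mm behind (-x) the carriage's origin: black knob 24 mm in diameter from z = 56 to 84 mm on a 14 mm steel post; push it in the stage's +x from behind, or pinch it from above
- head: white measuring head fixed over the far end of the stage: a tunnel, 75 mm towards the carriage and 90 mm away from it along x from its origin, 100 mm wide outside, 88 mm inside, 78 mm clear height, roof top at z = 86 mm with a round window up to 96 mm; origin on the stage's x axis at work-surface height, 95 mm ahead of the stage's origin
- tunnel_mouth (a point): middle of the head's open mouth, on the line of the knob's travel, at z = 40 mm. Out of sight inside sits the end stop: the carriage touches it after 83 to 139 mm of travel from its parking place, different each time. It is a plunger with 6 mm of spring travel (0.7 N at first touch, 4 N fully pressed), then solid; over 20 N damages it
Not all that is in view belongs to the job. Leave any green or orange look-alike of the specimen alone.

How it is judged:
On the way, in this order (a step that is already met when the one before it is completed fails the run):
1. the specimen sits flat in the nest while the carriage is still parked (moved less than 6 mm) (horizontal distance between specimen and nest below 0.004 m and z of specimen in the frame of nest below 0.002 m and angle between specimen's own z axis and vertical below 0.06 rad and x of carriage in the frame of stage below -0.069 m and contact force between the fingers and specimen below 0.1 N), for 0.2 s.
2. the carriage has broken free (more than 20 mm from its parking place) with the specimen in its nest (x of carriage in the frame of stage above -0.055 m and horizontal distance between specimen and nest below 0.004 m), for 0.1 s.
At the end, for the whole second after the job is handed in: the carriage rests against the hidden stop within about 2 mm of its solid end, the plunger still pressed in (more than 3 N on it), not moving; the largest specimen lies in the nest within 4 mm of its centre, down on its floor within 2 mm and upright within 3 degrees (contact force between carriage and head above 3 N and linear speed of carriage below 0.005 m/s and horizontal distance between specimen and nest below 0.004 m and z of specimen in the frame of nest below 0.002 m and angle between specimen's own z axis and vertical below 0.06 rad and linear speed of specimen below 0.02 m/s); the robot touches nothing.
It fails at once if the carriage presses on the end stop with more than 20 N (contact force between carriage and head above 20 N).
It fails at once if the carriage moves faster than 0.3 m/s (linear speed of carriage above 0.3 m/s).
It fails at once if one of the smaller specimens is moved by more than 15 mm (distance of any of small_specimen_a, small_specimen_b from where it was at the start of the episode above 0.015 m).
It also fails if it takes over 62 s, if anything falls off the work surface, if the arm or the gripper's body presses on something with over 40 N, if the wrist force passes 120 N, or if a joint passes its speed limit or range.

ROBOT

A 6-joint arm with a two-finger parallel gripper is mounted at the origin on a cart in front of the work surface, level with it; the furniture and walls round the work are solid. World frame = base frame: x ahead of the robot, y to its left, z up, the work surface at z = 0. Lengths are in m, angles in rad, forces in N, time in s.
With the tool pointing down it reaches from about 0.225 to 0.725 m from the base axis. Payload 3.1 kg.
Tool frame: the origin (TCP) lies midway between the tips of the shut fingers; the grasp point (between the pads) lies 19 mm behind it; z points along the fingers, y is the line along which they close (so a half turn about z gives the same grasp; the last joint's range is limited). The gripper opens to 85 mm and grips with 20 to 120 N. Pads are 22 mm wide; open, the fingers measure 114 mm over their backs; the gripper's body (76 mm by 85 mm) begins 54 mm behind the grasp point. The pads swing forward as they close: fully open they stand 13 mm farther back than shut.
Start: joints at [-1.331, 0.048, 0.099, 1.622, 0, 1.443], TCP at [0.189, -0.49, 0.231] pointing down, gripper open.
Joint ranges: [-2.91, 2.91], [-0.99, 1.94], [-1.21, 1.42], [-2.12, 2.29], [-1.49, 1.47], [-3.14, 3.14]. Speed limits (rad/s): [2.79, 2.79, 3.14, 3.14, 3.14, 3.14].

INTERFACE

Orientations are given as a unit quaternion [w, x, y, z].
In Python, from cell import bot gives the robot as it stands.
- The arm moves only by the tool step_arm, never from a script. Its arguments are lists of equal length, an entry for each row: "translation": the shift along the world's x, y, z in m, a list of three; "roll": the turn about the world's z in rad; "claw": the closure, from -1 (fully open) to 1 (shut). A call has 1 to 12 rows; each row is the pose to reach, as a shift and turn from the pose commanded when the call began; what a row does not reach only later rows make up. A row lasts 1/10 s, in which the tool goes at most 50 mm and 8.59 degrees, less where a joint would pass 70% of its speed; a pose out of reach is approached as far as the arm can. A call with a gripper value outside its range is refused whole. The fingers move at their own pace and stop on an object; the grip force is fixed at half the most. Time passes only in rows, so rows that repeat a pose let the fingers close. It gives the time, the measured TCP pose, the force, the opening and the grip force at its end, in the units of the state.
- bot.get_obs(): the state, without advancing time (a new reading comes with each control period).
- bot.grab_frame(name): name is "scene" or "top"; returns the picture (384x512x3 uint8, red, green, blue); there is no depth.
- bot.camera_params(name): a dict with "fov_y" (degrees; the focal length in pixels is half the picture's height over the tangent of half this angle, whatever the lens; pixels are square), "cx", "cy" (the principal point, pixels), "k1" (the pictures are not rectified: a ray, as slopes to the right and down, at radius r is drawn at 1 + k1 r^2 times it, then the intrinsics apply), "extrinsics" (4x4, takes a point from camera to world coordinates). Camera axes: x right, y down, z forward; pixel columns grow to the right and rows downward; lengths in m; the calibration is good to about 2 mm. A picture is of the moment at which its call begins. camera_params takes no time and is no camera call.
- bot.close_job(): hands the job in; it is judged then, once.
The state is a dict: "t": time; "joints": joint angles; "joint_vel": joint speeds; "joint_efforts": joint torques, N m; "tool_pos": TCP position; "tool_rot": TCP orientation; "force": force on the tool from outside, world axes, zero at the start; "moment": the same for the moment, N m; "width": finger opening in m; "finger_force": force on a finger pad.
Only numpy, scipy, OpenCV 4.12 (cv2) and the standard library are available. Lean on these libraries where they do the work, as an engineer would, in place of code of your own. Each camera call takes 0.05 s, during which the arm holds its last target. There are 200 camera calls.

## Working session

There is one attempt and no reset: what is moved stays moved. The work goes in short steps, Python scripts to look and compute and a tool call to move; the robot and the scene stay as the last step left them, time stands still between calls to the robot, and variables do not carry over. Pictures are saved under pics/ and viewed, at most 10 in all, crops included, and the job is handed in when it is done.

Besides the shell and the picture viewer there is one more tool, called after ">>>" by a JSON object that holds its "method" and its "body", one argument or row to a line. step_arm: Moves the arm, as the interface text tells. Its arguments: {"type":"object","properties":{"translation":{"type":"array","items":{"type":"array","items":{"type":"number"}}},"roll":{"type":"array","items":{"type":"number"}},"claw":{"type":"array","items":{"type":"number"}}},"required":["translation","roll","claw"]}

```bash
mkdir -p pics
cat > h.py <<'E'
import numpy as np, cv2
from cell import bot
def grab(n,f):
    im=bot.grab_frame(n); cv2.imwrite('pics/'+f,cv2.cvtColor(im,cv2.COLOR_RGB2BGR)); return im
def ray(n,uv):
    p=bot.camera_params(n); f=192/np.tan(np.radians(p['fov_y'])/2)
    K=np.array([[f,0,p['cx']],[0,f,p['cy']],[0,0,1]])
    q=cv2.undistortPoints(np.array(uv,float).reshape(-1,1,2),K,np.array([p['k1'],0,0,0,0.]),None,None,None,(cv2.TERM_CRITERIA_COUNT,50,1e-9)).reshape(-1,2) if False else cv2.undistortPoints(np.array(uv,float).reshape(-1,1,2),K,np.array([p['k1'],0,0,0,0.])).reshape(-1,2)
    E=np.array(p['extrinsics']); d=np.c_[q,np.ones(len(q))]@E[:3,:3].T
    return E[:3,3],d
def onz(n,uv,z):
    o,d=ray(n,uv); return o+d*((z-o[2])/d[:,2])[:,None]
E
sed -i 's/q=cv2.undistortPoints(.*if False else /q=/' h.py
python3 - <<'E'
from h import *
a=grab('scene','s0.png');b=grab('top','t0.png')
cv2.imwrite('pics/b0.png',cv2.resize(cv2.imread('pics/t0.png'),(800,600)))
for n in('scene','top'):
    p=bot.camera_params(n);print(n,p['fov_y'],p['cx'],p['cy'],p['k1']);print(np.round(p['extrinsics'],3))
print(bot.get_obs())
E
```

```text
scene 57.936752699215205 259.19173133227446 192.500301631781 -0.09289378167786343
[[-0.827 -0.331  0.454 -0.004]
 [-0.561  0.51  -0.652  0.726]
 [-0.016 -0.794 -0.608  0.728]
 [ 0.     0.     0.     1.   ]]
top 53.78545942910363 254.52935715214232 192.4877055332514 0.03726329560754577
[[-0.021 -0.993  0.115  0.323]
 [-1.     0.02  -0.014  0.042]
 [ 0.012 -0.115 -0.993  1.321]
 [ 0.     0.     0.     1.   ]]
{'t': 0.1, 'joints': array([-1.33080828e+00,  4.86404090e-02,  9.77526649e-02,  1.62199101e+00,
        1.64116091e-05,  1.44298200e+00]), 'joint_vel': array([-0.00013815, -0.00117053,  0.00209876,  0.00361687,  0.00040262,
       -0.0010893 ]), 'joint_efforts': array([ 2.20518203e-03, -3.39850223e+01,  3.20936501e+01,  1.58018555e-02,
       -2.27034789e-04, -7.44440083e-07]), 'tool_pos': array([ 0.18862697, -0.48935759,  0.23025215]), 'tool_rot': array([-1.04003674e-03,  9.83137249e-01,  1.82866252e-01, -5.01749120e-05]), 'force': array([0.6097235 , 0.35727003, 0.01670818]), 'moment': array([ 0.0136521 , -0.03397042,  0.01973329]), 'finger_force': 0.0, 'width': 0.08518641586719626}
```

View pics/b0.png

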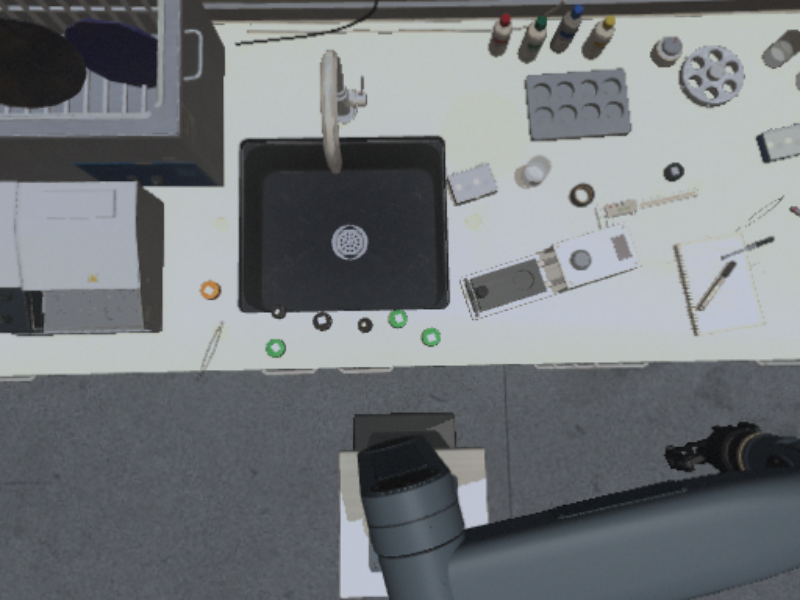

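View pics/s0.png

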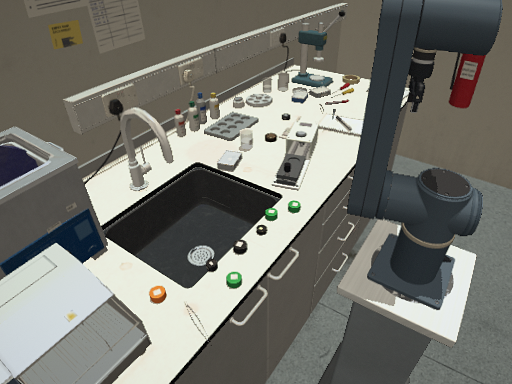

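Run:
```python
from h import *
t=cv2.imread('pics/t0.png'); s=cv2.imread('pics/s0.png')
R=lambda im,x0,x1,y0,y1,w:cv2.resize(im[y0:y1,x0:x1],(w,int(w*(y1-y0)/(x1-x0))),interpolation=cv2.INTER_CUBIC)
A=R(t,165,265,190,230,400);B=R(t,290,415,140,208,400);C=R(s,200,300,200,290,400);D=R(s,265,340,105,190,400)
L=np.vstack([A,B]);Rr=np.vstack([C])
H=600
c=np.zeros((600,800,3),np.uint8);c[:A.shape[0],:400]=A;c[170:170+B.shape[0],:400]=B;c[:C.shape[0],400:]=C
D=cv2.resize(D,(212,240));c[360:,400:612]=D
cv2.imwrite('pics/crop0.png',c)
# black specimens in top: dark contours on bright
for n,im,(x0,x1,y0,y1) in (('top',t,(165,265,198,225)),('scene',s,(200,300,215,275))):
    g=im.max(2); sub=(g[y0:y1,x0:x1]<90).astype(np.uint8)
    k,l,st,ce=cv2.connectedComponentsWithStats(sub)
    for i in range(1,k):
        if st[i,4]>8:
            u=ce[i]+[x0,y0];print(n,st[i],u.round(1),onz(n,[u],0.015)[0].round(4))
```

```text
top [  0   0  74  14 201] [197.6 201.5] [0.446  0.2205 0.015 ]
top [64  6  9  9 59] [233.2 208. ] [0.421  0.0979 0.015 ]
scene [   0    0   65   60 1989] [223.9 234.9] [0.5004 0.1867 0.015 ]
scene [66  0 11  5 44] [270.8 217.2] [0.4277 0.0457 0.015 ]
scene [57 10 10 10 70] [261.3 229.9] [0.4207 0.1089 0.015 ]
scene [ 63  16  37  44 656] [286.7 259.5] [0.2985 0.1676 0.015 ]
```

View pics/crop0.png

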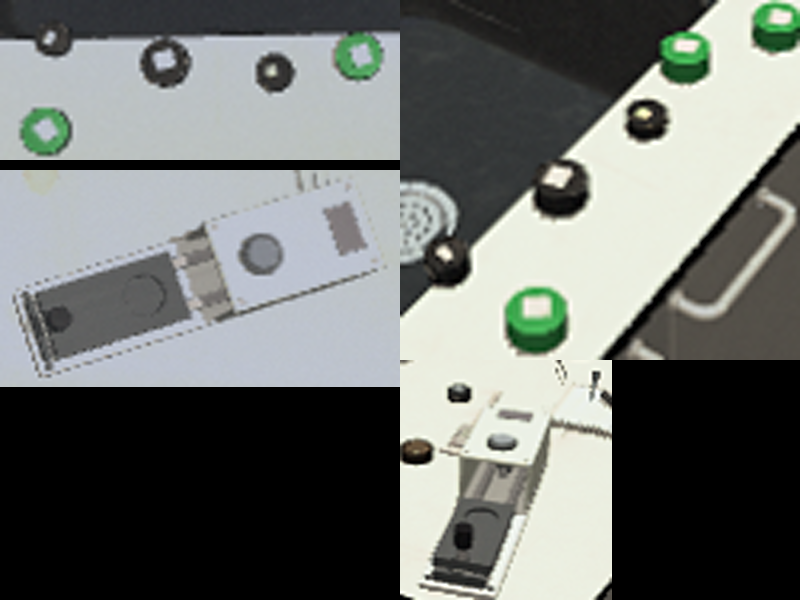

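Run:
```python
from h import *
t=cv2.imread('pics/t0.png'); s=cv2.imread('pics/s0.png')
P=lambda x,y:(290+x/3.2-.34,140+(y-170)/3.2-.34)
k=onz('top',[P(59,319)],.084)[0];n=onz('top',[P(145,295)],.038)[0];h=onz('top',[P(262,254)],.096)[0]
# knob side view occlusion: knob top
print('knob',k,'nest',n,'win',h, np.linalg.norm((n-k)[:2]),np.degrees(np.arctan2(*(n-k)[[1,0]])),np.degrees(np.arctan2(*(h-n)[[1,0]])))
# plate/roof corners
for nm,x,y,z in (('pl1',15,293,.01),('pl2',43,376,.01),('roof fl',206,224,.086),('roof fr',232,313,.086),('roof br',380,267,.086),('roof bl',347,184,.086),('deckfl',165,250,.038),('deckfr',190,320,.038),('deckrr',55,361,.038),('deckrl',37,291,.038)):
    print(nm,onz('top',[P(x,y)],z)[0].round(4))
# specimen
g=t[196:216,198:216].max(2);print(g)
# deck mask
g=t[:,:,:].max(2).astype(int);print(g[160:204,295:352:2][::2])
```

```text
knob [ 0.48289479 -0.15282406  0.084     ] nest [ 0.51296329 -0.25315331  0.038     ] win [ 0.54446623 -0.36154715  0.096     ] 0.10473811071932158 -73.31661670808785 -73.79433669149599
pl1 [ 0.5221 -0.1174  0.01  ]
pl2 [ 0.4304 -0.1448  0.01  ]
roof fl [ 0.579  -0.3086  0.086 ]
roof fr [ 0.4854 -0.3306  0.086 ]
roof br [ 0.5302 -0.4853  0.086 ]
roof bl [ 0.6183 -0.4569  0.086 ]
deckfl [ 0.5614 -0.2768  0.038 ]
deckfr [ 0.485 -0.3    0.038]
deckrr [ 0.4439 -0.1541  0.038 ]
deckrl [ 0.5196 -0.1376  0.038 ]
[[ 57  53  56  55  53  54  53  56  53  51  54  55  54  53  54  54  52  55]
 [ 56  54  55  53  56  55  55  55  54  55  57  52  53  55  54  53  52  52]
 [ 52  53  57  56  54  55  56  53  57  57  59  59  57  60  60  58  67  67]
 [115 115 115 115 116 114 160 111  72 109 162 159 160 159 161 158 159 161]
 [204 202 200 201 199 116  81  57  53  85  82 151 200 203 203 204 203 202]
 [200 201 202 199  90  51  56  58  56  56  53  55 107 199 201 201 203 202]
 [199 200 198  77  50  55  60  81 129 164  56  57  89 105 199 199 200 200]
 [200 198 149  48  53 128 208 207 207 207 126  54  57  39 198 20
[... 2874 characters left out ...]
 97  95  97  96  96  97  96  96  99  97  98 100
  202 209 209 208 208 183 163 205 205 205 202]
 [208 208 147 131  88 129  94  97  96  96  96  98  97  97 123 199 208 209
  207 207 168 186 203 205 207 207 206 204 205]
 [205 204 134 208  86 121  68  96  95  97  98 147 202 208 207 209 208 175
  199 205 204 204 206 207 207 207 204 205 206]
 [207 207 207 205  59  92  98  99 125 204 208 208 208 206 134 200 208 205
  207 204 203 204 206 202 204 204 204 204 206]
 [205 207 208 149 208 109 206 207 209 208 197 137 202 208 207 208 208 208
  208 206 208 207 206 206 208 208 207 204 204]
 [203 202 204 109 207 106 205 189 132 205 205 207 205 205 205 205 205 207
  207 207 207 208 208 207 208 207 208 207 206]]
```

Top view: the three black discs are at (178,199), (206,205) and (234,208). The middle one, about 12 px or 41 mm across, is the widest and matches the 40 mm specimen; the other two are about 9 px. The knob is at (308,187) and the nest at (335,179). The green and orange rings are decoys.

>>> {"method": "step_arm", "body": {
  "translation": [
    [0.2405,0.679,-0.08],
    [0.2405,0.679,-0.08],
    [0.2405,0.679,-0.08],
    [0.2405,0.679,-0.08],
    [0.2405,0.679,-0.08],
    [0.2405,0.679,-0.08],
    [0.2405,0.679,-0.08],
    [0.2405,0.679,-0.08],
    [0.2405,0.679,-0.08],
    [0.2405,0.679,-0.08],
    [0.2405,0.679,-0.08],
    [0.2405,0.679,-0.08]
  ],
  "roll": [-0.366,-0.366,-0.366,-0.366,-0.366,-0.366,-0.366,-0.366,-0.366,-0.366,-0.366,-0.366],
  "claw": [-1,-1,-1,-1,-1,-1,-1,-1,-1,-1,-1,-1]
}}

```text
t: 1.3
tool_pos: [0.3878, 0.0716, 0.1646]
tool_rot: [-0.001, 1.0, 0.005, 0.0]
force: [0.7, -0.6, 0.1]
width: 0.0853
finger_force: 0.0
```

Run:
```python
from h import *
t=cv2.imread('pics/t0.png').astype(float); s=cv2.imread('pics/s0.png').astype(float)
def cen(g,x0,x1,y0,y1,bg,th=None):
    w=np.clip((bg-g[y0:y1,x0:x1]),0,None)
    k,l,st,ce=cv2.connectedComponentsWithStats((w>bg*.3).astype(np.uint8))
    return st[1:],ce[1:]+[x0,y0]
# specimen: filled contour of dark in top and scene
for n,im,(x0,x1,y0,y1) in (('top',t,(195,218,200,216)),('scene',s,(228,254,236,258))):
    m=(im[y0:y1,x0:x1].max(2)<140).astype(np.uint8)
    if n=='scene': print(im[y0:y1,x0:x1].max(2).astype(int))
    cs,_=cv2.findContours(m,cv2.RETR_EXTERNAL,cv2.CHAIN_APPROX_NONE);c=max(cs,key=cv2.contourArea)
    (u,v),r=cv2.minEnclosingCircle(c);print(n,u+x0,v+y0,r,onz(n,[(u+x0,v+y0)],.0105)[0])
# knob top
m=t.max(2)[180:194,300:318];print(m.astype(int))
print(t.max(2)[166:194,324:348].astype(int))
```

```text
top 205.97999954223633 205.42000007629395 6.185308933258057 [0.43229729 0.19221115 0.0105    ]
[[ 54  54  57  56  54  55  56  56  56  57  56  57  57  58  70 168 250 242
  241 240 239 237 239 239 240 240]
 [ 53  55  54  55  55  55  55  57  57  58  58  56  52  69 170 252 243 239
  239 239 238 238 239 240 240 240]
 [ 56  55  55  54  55  55  55  54  56  56  56  56  66 168 255 247 241 238
  238 238 238 238 238 239 239 239]
 [ 58  58  55  55  57  55  55  57  56  59  53  60 133 211 221 248 244 242
  238 236 236 236 237 238 239 239]
 [ 57  57  58  58  57  55  55  55  62  74  61  49  38  37  54 105 184 247
  242 240 237 236 235 237 238 239]
 [ 57  57  55  57  57  56  49  33  51  93 156 118  87  76  68  41  53 122
  215 245 240 239 237 236 236 238]
 [ 57  55  58  56  56  53  46  57  69 167 251 248 242 215 193  49  46  76
  178 246 241 240 240 239 238 236]
 [ 56  58  57  56  56  52  53  58 125 226 241 238 240 242 222  84  49  45
  108 217 244 241 239 239 240 239]
 [ 56  58  57  57  56  52  49  95 196 246 239 238 240 231 125  45  51  50
   78 182 245 240 239 239 239 239]
 [ 58  56  56  58  52  3
[... 4648 characters left out ...]
97  96  95  96  96  96  96  95  97  96  94  95  97  94  93  93  94
   95  95  88 140 141 196]
 [ 97  95  97  97  97  95  97  95  94  94  95  95  96  94  94  94  95  90
  119 124 194 210 207 208]
 [ 96  97  98  97  97  97  95  95  96  95  95  94  95  98  80 117 124 196
  207 209 209 208 208 207]
 [ 98  96  95  97  95  97  96  97  95  97  96  80 142 162 201 208 208 208
  208 208 208 207 207 197]
 [ 96  96  98  97  97  96  96 100  79 120 159 201 207 208 207 208 207 207
  207 208 187 155 125 189]
 [ 99  97 100  98  98 100 147 202 208 209 208 209 209 208 209 208 207 183
  159 163 197 205 205 205]
 [ 97  99 147 139 200 209 208 208 208 208 208 208 207 207 167 147 153 197
  205 207 207 204 206 206]]
```

>>> {"method": "step_arm", "body": {
  "translation": [
    [0.043,0.12,-0.05],
    [0.043,0.12,-0.1],
    [0.043,0.12,-0.1],
    [0.043,0.12,-0.1],
    [0.043,0.12,-0.1]
  ],
  "roll": [0,0,0,0,0],
  "claw": [-1,-1,-1,-1,-1]
}}

```text
t: 1.8
tool_pos: [0.432, 0.1071, 0.0681]
tool_rot: [-0.021, 0.999, 0.032, -0.003]
force: [-1.1, -0.5, 1.0]
width: 0.0853
finger_force: 0.0
```

Run:
```python
from h import *
print(onz('scene',[(239.9,247)],.0105),onz('top',[(206.2,205.4)],.0105),onz('top',[(335,178.9)],.038))
o=bot.get_obs();print(o['tool_pos'],o['joints'])
s=grab('scene','s1.png')
c=cv2.resize(cv2.imread('pics/s1.png')[190:290,180:310],(780,600),interpolation=cv2.INTER_CUBIC);cv2.imwrite('pics/c1.png',c)
```

```text
[[0.43494591 0.19654549 0.0105    ]] [[0.43235124 0.1914512  0.0105    ]] [[ 0.51234679 -0.25321985  0.038     ]]
[0.4320135  0.10710685 0.06811196] [ 0.06234774 -0.13333939 -0.4023109   1.30722353  0.04149977  3.14063566]
```

View pics/c1.png

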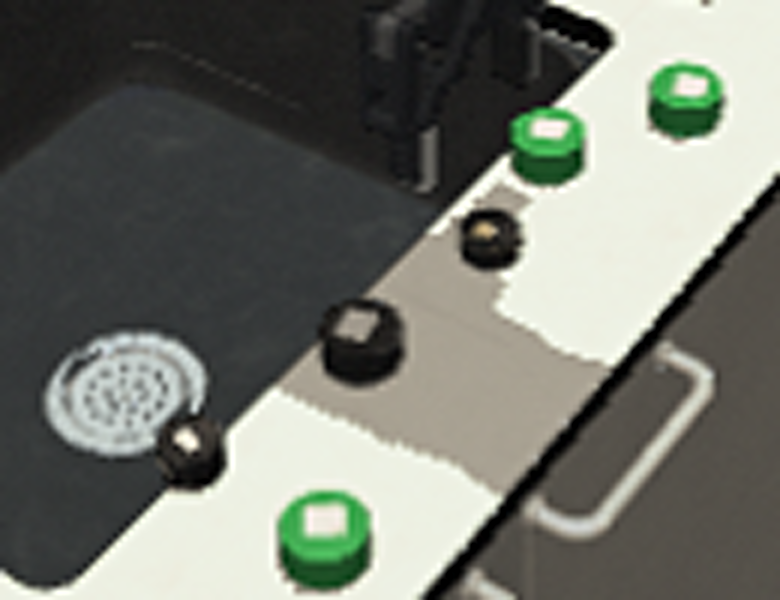

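The crop confirms the middle black disc is the largest. Joint 6 is at its limit, so I'm rolling back while I move over the specimen.

>>> {"method": "step_arm", "body": {
  "translation": [
    [0.001,0.02,0.01],
    [0.001,0.05,0.01],
    [0.001,0.087,0.01],
    [0.001,0.087,0.01],
    [0.001,0.087,0.01],
    [0.001,0.087,0.01],
    [0.001,0.087,0.01]
  ],
  "roll": [0.15,0.3,0.45,0.616,0.616,0.616,0.616],
  "claw": [-1,-1,-1,-1,-1,-1,-1]
}}

```text
t: 2.55
tool_pos: [0.4346, 0.1933, 0.0809]
tool_rot: [-0.019, 0.943, 0.331, -0.007]
force: [-0.6, 0.2, 0.4]
width: 0.0853
finger_force: 0.0
```

Run:
```python
from h import *
o=bot.get_obs();print(o['tool_pos'],o['tool_rot'],o['joints'])
```

```text
[0.43463488 0.19325476 0.08092047] [-0.01924246  0.94331825  0.33125285 -0.00720845] [ 0.25237993 -0.04431902 -0.29353517  1.33923373  0.03711696  2.71823447]
```

>>> {"method": "step_arm", "body": {
  "translation": [
    [0,0,0],
    [0,0,0]
  ],
  "roll": [0,0],
  "claw": [-1,-1]
}}

```text
t: 2.75
tool_pos: [0.4345, 0.1933, 0.0807]
tool_rot: [-0.019, 0.943, 0.332, -0.007]
force: [-0.1, -0.0, -0.3]
width: 0.0851
finger_force: 0.0
```

Run:
```python
from h import *
o=bot.get_obs();print(o['tool_pos'],o['tool_rot'],o['joints'])
```

```text
[0.43453977 0.1933322  0.0806607 ] [-0.01931105  0.94308693  0.33190379 -0.00734862] [ 0.25252131 -0.04398907 -0.29374993  1.33900072  0.03721986  2.71698722]
```

The tilt is a constant 2.3°, about the pad axis. I can tolerate that because the specimen settles flat once released. Next I descend and grip.

>>> {"method": "step_arm", "body": {
  "translation": [
    [-0.001,0.0007,-0.03],
    [-0.001,0.0007,-0.05],
    [-0.001,0.0007,-0.065],
    [-0.001,0.0007,-0.0775],
    [-0.001,0.0007,-0.0775],
    [-0.001,0.0007,-0.0775],
    [-0.001,0.0007,-0.0775],
    [-0.001,0.0007,-0.0775],
    [-0.001,0.0007,-0.0775],
    [-0.001,0.0007,-0.0775],
    [-0.001,0.0007,-0.0775],
    [-0.001,0.0007,-0.0775]
  ],
  "roll": [0,0,0,0,0,0,0,0,0,0,0,0],
  "claw": [-1,-1,-1,-1,-1,1,1,1,1,1,1,1]
}}

```text
t: 3.95
tool_pos: [0.435, 0.195, 0.0047]
tool_rot: [-0.019, 0.943, 0.333, -0.006]
force: [-0.2, -0.6, 5.8]
width: 0.0375
finger_force: 60.5
```

Run:
```python
from h import *
grab('scene','s2.png');grab('top','t2.png')
c=np.hstack([cv2.resize(cv2.imread('pics/s2.png')[200:280,200:290],(450,400),interpolation=cv2.INTER_CUBIC),cv2.resize(cv2.imread('pics/t2.png')[170:240,170:230],(343,400),interpolation=cv2.INTER_CUBIC)]);cv2.imwrite('pics/c2.png',c)
```

```text
(no output)
```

View pics/c2.png

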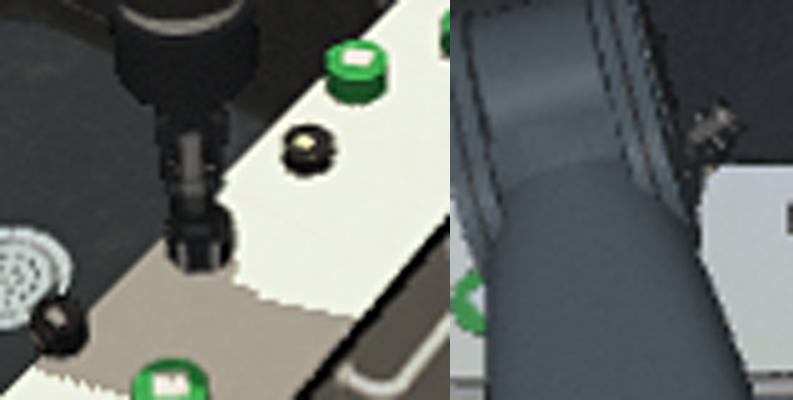

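>>> {"method": "step_arm", "body": {
  "translation": [
    [0,0,0.04],
    [0,0,0.08],
    [0.007,-0.04,0.1],
    [0.0145,-0.085,0.1],
    [0.022,-0.13,0.1],
    [0.03,-0.175,0.1],
    [0.038,-0.22,0.1],
    [0.045,-0.265,0.1],
    [0.053,-0.31,0.1],
    [0.061,-0.355,0.1],
    [0.069,-0.4,0.1],
    [0.0755,-0.44,0.1]
  ],
  "roll": [0,0,0,0,0,0,0,0,0,0,0,0],
  "claw": [1,1,1,1,1,1,1,1,1,1,1,1]
}}

```text
t: 5.25
tool_pos: [0.5088, -0.2476, 0.1025]
tool_rot: [-0.02, 0.943, 0.332, -0.008]
force: [0.9, -0.1, -0.1]
width: 0.0372
finger_force: 60.3
```

>>> {"method": "step_arm", "body": {
  "translation": [
    [0.0015,-0.007,-0.02],
    [0.0015,-0.007,-0.04],
    [0.0015,-0.007,-0.04],
    [0.0015,-0.007,-0.04]
  ],
  "roll": [0,0,0,0],
  "claw": [1,1,1,1]
}}

```text
t: 5.65
tool_pos: [0.5097, -0.2518, 0.0623]
tool_rot: [-0.02, 0.943, 0.333, -0.008]
force: [0.0, -0.3, -0.0]
width: 0.0373
finger_force: 60.3
```

Run:
```python
from h import *
o=bot.get_obs();print(o['tool_pos'],o['tool_rot'],o['joints'],o['force'],o['width'])
grab('scene','s3.png');grab('top','t3.png')
c=np.hstack([cv2.resize(cv2.imread('pics/s3.png')[110:190,260:340],(400,400),interpolation=cv2.INTER_CUBIC),cv2.resize(cv2.imread('pics/t3.png')[140:210,290:360],(400,400),interpolation=cv2.INTER_CUBIC)]);cv2.imwrite('pics/c3.png',c)
```

```text
[ 0.50969414 -0.25177935  0.06232523] [-0.02034868  0.94272906  0.33283884 -0.00813314] [-0.58325515  0.23436974 -0.03205042  1.3466457   0.01159923  1.8792978 ] [ 0.00585369 -0.3398689  -0.03405577] 0.03732227561701607
```

View pics/c3.png

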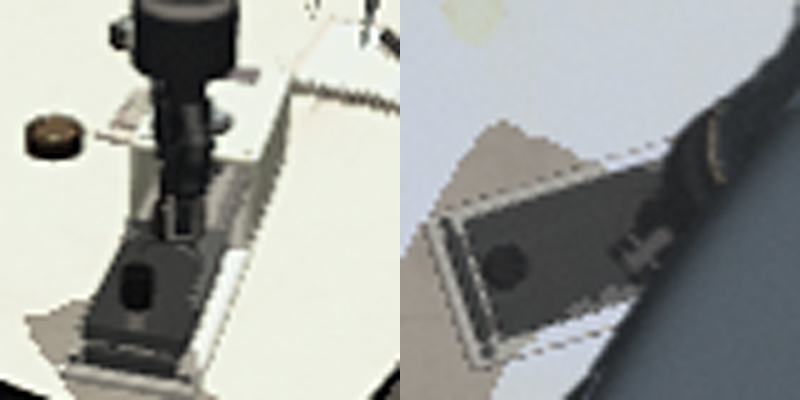

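Run:
```python
from h import *
s0=cv2.imread('pics/s0.png');s2=cv2.imread('pics/s2.png');s3=cv2.imread('pics/s3.png')
f=lambda im,x,y,w,h,k:cv2.resize(np.clip(im[y:y+h,x:x+w].astype(float)*1.6,0,255).astype(np.uint8),(w*k,h*k),interpolation=cv2.INTER_CUBIC)
c=np.zeros((600,800,3),np.uint8)
c[:400,:400]=f(s2,220,222,40,40,10)
c[:600,400:800]=f(s0,265,125,50,75,8)
c[400:600,:400]=f(s3,275,140,40,20,10)
cv2.imwrite('pics/c4.png',c)
```

```text
(no output)
```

View pics/c4.png

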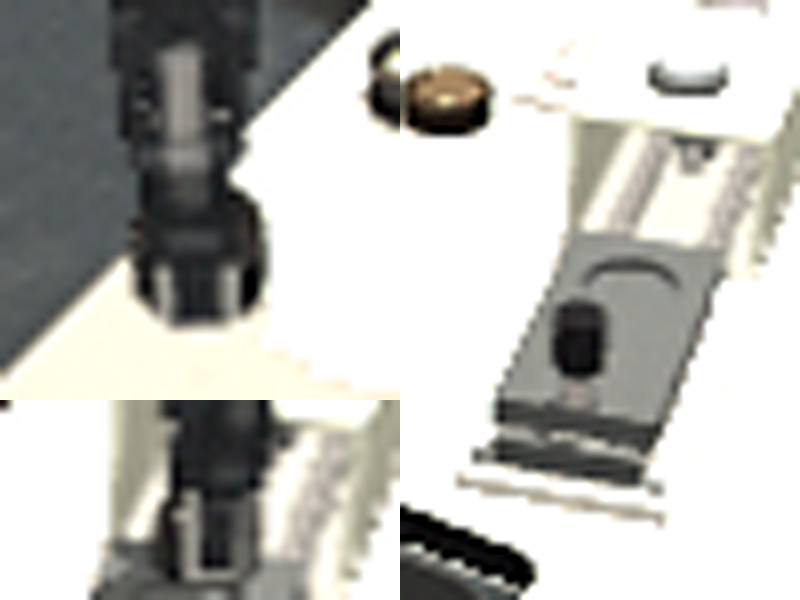

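Run:
```python
from h import *
print(onz('scene',[(287.2,163.7)],.084), 'far rim',onz('scene',[(265+232/8-.45,125+258/8-.45)],.038),'sides',onz('scene',[(287.0,125+279/8-.45),(299.5,125+287/8-.45)],.038))
o,d=ray('scene',[(293.5,160)]);print(o,d/np.linalg.norm(d[:,:2]))
# deck corners scene: fl,fr,rr,rl
for x,y in((168,232),(320,246),(255,430),(97,403)):print(onz('scene',[(265+x/8-.45,125+y/8-.45)],.038))
o,d=ray('scene',[(240,247)]);print(d/np.linalg.norm(d[:,:2]))
```

```text
[[ 0.48744674 -0.15123086  0.084     ]] far rim [[ 0.52685453 -0.26851448  0.038     ]] sides [[ 0.53816419 -0.23896978  0.038     ]
 [ 0.49556846 -0.25816081  0.038     ]]
[-0.00421958  0.72609783  0.72802595] [[ 0.4706868  -0.88230037 -0.62459634]]
[[ 0.56436478 -0.27256719  0.038     ]]
[[ 0.49709894 -0.30071293  0.038     ]]
[[ 0.4485746  -0.15082069  0.038     ]]
[[ 0.51667248 -0.13123924  0.038     ]]
[[ 0.6380411  -0.77000231 -1.04301978]]
```

>>> {"method": "step_arm", "body": {
  "translation": [
    [0.003,0.001,-0.004],
    [0.006,0.0017,-0.012],
    [0.006,0.0017,-0.012],
    [0.006,0.0017,-0.012],
    [0.006,0.0017,-0.012]
  ],
  "roll": [0,0,0,0,0],
  "claw": [1,1,1,1,1]
}}

```text
t: 6.25
tool_pos: [0.5165, -0.2507, 0.0511]
tool_rot: [-0.019, 0.943, 0.333, -0.007]
force: [0.5, -0.7, -0.0]
width: 0.0371
finger_force: 60.3
```

>>> {"method": "step_arm", "body": {
  "translation": [
    [-0.0006,0.0005,-0.003],
    [-0.0006,0.0005,-0.006],
    [-0.0006,0.0005,-0.008],
    [-0.0006,0.0005,-0.0095],
    [-0.0006,0.0005,-0.011],
    [-0.0006,0.0005,-0.011]
  ],
  "roll": [0,0,0,0,0,0],
  "claw": [1,1,1,1,1,1]
}}

```text
t: 6.85
tool_pos: [0.5157, -0.2501, 0.0397]
tool_rot: [-0.02, 0.943, 0.333, -0.008]
force: [-1.0, 0.6, -0.8]
width: 0.0376
finger_force: 60.3
```

>>> {"method": "step_arm", "body": {
  "translation": [
    [0,0,-0.001],
    [0,0,-0.002],
    [0,0,-0.002]
  ],
  "roll": [0,0,0],
  "claw": [1,1,1]
}}

```text
t: 7.15
tool_pos: [0.516, -0.2503, 0.0382]
tool_rot: [-0.019, 0.943, 0.333, -0.007]
force: [-0.3, 0.2, -0.3]
width: 0.0372
finger_force: 60.3
```

>>> {"method": "step_arm", "body": {
  "translation": [
    [0,0,0],
    [0,0,0],
    [0,0,0],
    [0,0,0],
    [0,0,0.01],
    [0,0,0.03],
    [0,0,0.06],
    [0,0,0.1],
    [-0.03,0.05,0.1],
    [-0.06,0.1,0.1],
    [-0.09,0.14,0.1],
    [-0.11,0.18,0.1]
  ],
  "roll": [0,0,0,0,0,0,0,0,0.12,0.24,0.36,0.48],
  "claw": [0.05,-0.2,-0.3,-0.3,-0.3,-0.3,-0.3,-0.3,-0.3,-0.3,-0.3,-0.3]
}}

```text
t: 8.35
tool_pos: [0.4103, -0.0789, 0.139]
tool_rot: [-0.017, 0.836, 0.549, -0.011]
force: [1.1, 1.9, 0.6]
width: 0.0557
finger_force: 0.0
```

Run:
```python
from h import *
o=bot.get_obs();print(o['tool_pos'],o['tool_rot'],o['joints'],o['force'],o['width'])
grab('scene','s5.png');grab('top','t5.png')
c=np.hstack([cv2.resize(cv2.imread('pics/s5.png')[120:190,265:335],(400,400),interpolation=cv2.INTER_CUBIC),cv2.resize(cv2.imread('pics/t5.png')[145:205,295:355],(400,400),interpolation=cv2.INTER_CUBIC)]);cv2.imwrite('pics/c5.png',np.clip(c*1.4,0,255).astype(np.uint8))
```

```text
[ 0.41025775 -0.07893862  0.13904735] [-0.01650381  0.83566283  0.54887825 -0.01131069] [-3.52037533e-01 -1.90450207e-01 -3.10033007e-01  1.49120452e+00
  1.47144380e-03  1.62721939e+00] [1.08327912 1.87146769 0.56073223] 0.055666485544930935
```

View pics/c5.png

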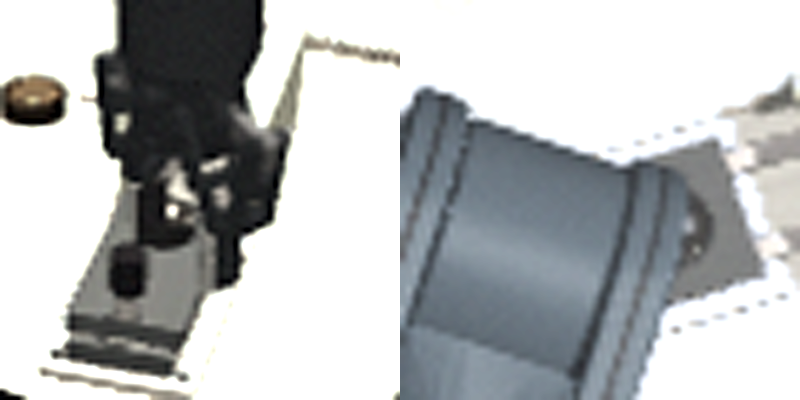

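>>> {"method": "step_arm", "body": {
  "translation": [
    [0.0,0.0,0],
    [0.015,-0.009,0],
    [0.03,-0.018,0],
    [0.045,-0.025,0],
    [0.064,-0.035,0],
    [0.064,-0.035,-0.02],
    [0.064,-0.035,-0.04],
    [0.064,-0.035,-0.06],
    [0.064,-0.035,-0.073],
    [0.064,-0.035,-0.073],
    [0.064,-0.035,-0.073]
  ],
  "roll": [0.14,0.28,0.42,0.56,0.695,0.695,0.695,0.695,0.695,0.695,0.695],
  "claw": [1,1,1,1,1,1,1,1,1,1,1]
}}

```text
t: 9.55
tool_pos: [0.4756, -0.1152, 0.0657]
tool_rot: [-0.012, 0.6, 0.799, -0.017]
force: [0.4, -0.1, 0.2]
width: 0.0001
finger_force: 0.0
```

Run:
```python
from h import *
o=bot.get_obs();print(o['tool_pos'],o['tool_rot'],o['joints'],o['force'],o['width'])
grab('scene','s6.png');grab('top','t6.png')
c=np.hstack([cv2.resize(cv2.imread('pics/s6.png')[120:190,265:335],(400,400),interpolation=cv2.INTER_CUBIC),cv2.resize(cv2.imread('pics/t6.png')[145:205,295:355],(400,400),interpolation=cv2.INTER_CUBIC)]);cv2.imwrite('pics/c6.png',np.clip(c*1.4,0,255).astype(np.uint8))
```

```text
[ 0.47559021 -0.11521874  0.06566429] [-0.01173412  0.60037607  0.79945485 -0.01681755] [-0.35816607  0.02350451 -0.25734455  1.32195958 -0.02564665  0.93050287] [ 0.359723   -0.0699813   0.15263154] 6.876294007006693e-05
```

View pics/c6.png

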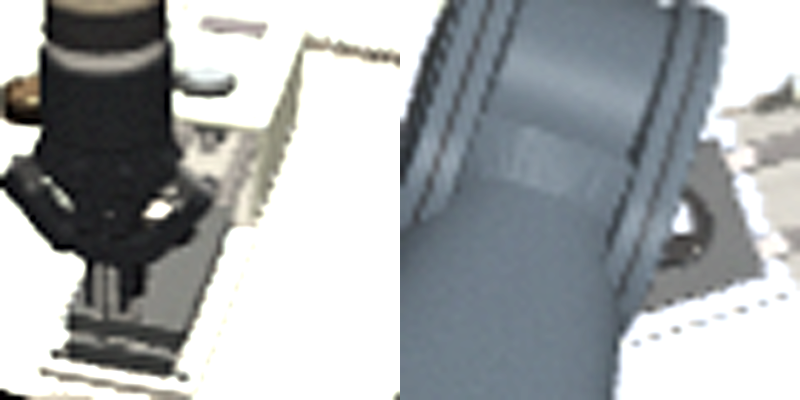

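>>> {"method": "step_arm", "body": {
  "translation": [
    [0.0014,-0.0048,0],
    [0.0028,-0.0096,0],
    [0.0034,-0.0115,0],
    [0.0039,-0.0134,0],
    [0.0045,-0.0154,0]
  ],
  "roll": [0,0,0,0,0],
  "claw": [1,1,1,1,1]
}}

```text
t: 10.15
tool_pos: [0.4798, -0.1306, 0.0651]
tool_rot: [-0.012, 0.6, 0.799, -0.017]
force: [0.1, 1.0, -0.2]
width: 0.0001
finger_force: 0.0
```

>>> {"method": "step_arm", "body": {
  "translation": [
    [0.0003,-0.001,0],
    [0.0006,-0.0019,0],
    [0.0008,-0.0029,0],
    [0.0011,-0.0038,0],
    [0.0014,-0.0048,0],
    [0.0017,-0.0058,0]
  ],
  "roll": [0,0,0,0,0,0],
  "claw": [1,1,1,1,1,1]
}}

```text
t: 10.75
tool_pos: [0.4803, -0.1326, 0.065]
tool_rot: [-0.015, 0.6, 0.8, -0.014]
force: [-3.5, 9.8, 5.9]
width: -0.0
finger_force: 5.4
```

>>> {"method": "step_arm", "body": {
  "translation": [
    [0.0002,-0.0008,0],
    [0.0004,-0.0015,0],
    [0.0007,-0.0023,0],
    [0.0009,-0.003,0],
    [0.0009,-0.003,0]
  ],
  "roll": [0,0,0,0,0],
  "claw": [1,1,1,1,1]
}}

```text
t: 11.25
tool_pos: [0.4805, -0.1332, 0.065]
tool_rot: [-0.017, 0.599, 0.8, -0.013]
force: [-4.2, 14.8, 6.5]
width: 0.0003
finger_force: 7.5
```

>>> {"method": "step_arm", "body": {
  "translation": [
    [0.0002,-0.0007,0],
    [0.0004,-0.0014,0],
    [0.0006,-0.0021,0],
    [0.0008,-0.0028,0],
    [0.0008,-0.0028,0]
  ],
  "roll": [0,0,0,0,0],
  "claw": [1,1,1,1,1]
}}

```text
t: 11.75
tool_pos: [0.4814, -0.1364, 0.0651]
tool_rot: [-0.017, 0.599, 0.8, -0.013]
force: [-4.3, 12.4, 7.5]
width: 0.0003
finger_force: 6.4
```

>>> {"method": "step_arm", "body": {
  "translation": [
    [0.0003,-0.001,0],
    [0.0006,-0.0019,0],
    [0.0008,-0.0029,0],
    [0.0011,-0.0038,0],
    [0.0014,-0.0048,0],
    [0.0017,-0.0058,0],
    [0.002,-0.0067,0],
    [0.0022,-0.0077,0]
  ],
  "roll": [0,0,0,0,0,0,0,0],
  "claw": [1,1,1,1,1,1,1,1]
}}

```text
t: 12.55
tool_pos: [0.4849, -0.1482, 0.065]
tool_rot: [-0.013, 0.6, 0.8, -0.016]
force: [-1.2, 5.0, 3.1]
width: 0.0002
finger_force: 2.8
```

>>> {"method": "step_arm", "body": {
  "translation": [
    [0.0006,-0.0019,0],
    [0.0011,-0.0038,0],
    [0.0017,-0.0058,0],
    [0.0022,-0.0077,0],
    [0.0028,-0.0096,0],
    [0.0034,-0.0115,0],
    [0.0039,-0.0134,0],
    [0.0045,-0.0154,0],
    [0.0051,-0.0173,0],
    [0.0056,-0.0192,0],
    [0.0062,-0.0211,0],
    [0.0067,-0.023,0]
  ],
  "roll": [0,0,0,0,0,0,0,0,0,0,0,0],
  "claw": [1,1,1,1,1,1,1,1,1,1,1,1]
}}

```text
t: 13.75
tool_pos: [0.4917, -0.1712, 0.065]
tool_rot: [-0.013, 0.6, 0.8, -0.016]
force: [-1.5, 5.9, 2.4]
width: 0.0004
finger_force: 2.8
```

>>> {"method": "step_arm", "body": {
  "translation": [
    [0.0006,-0.0019,0],
    [0.0011,-0.0038,0],
    [0.0017,-0.0058,0],
    [0.0022,-0.0077,0],
    [0.0028,-0.0096,0],
    [0.0034,-0.0115,0],
    [0.0039,-0.0134,0],
    [0.0045,-0.0154,0],
    [0.0051,-0.0173,0],
    [0.0056,-0.0192,0],
    [0.0062,-0.0211,0],
    [0.0067,-0.023,0]
  ],
  "roll": [0,0,0,0,0,0,0,0,0,0,0,0],
  "claw": [1,1,1,1,1,1,1,1,1,1,1,1]
}}

```text
t: 14.95
tool_pos: [0.4984, -0.1942, 0.065]
tool_rot: [-0.013, 0.6, 0.8, -0.016]
force: [-0.6, 5.9, 3.2]
width: 0.0001
finger_force: 2.8
```

>>> {"method": "step_arm", "body": {
  "translation": [
    [0.0003,-0.0012,0],
    [0.0007,-0.0023,0],
    [0.001,-0.0035,0],
    [0.0013,-0.0046,0],
    [0.0017,-0.0058,0],
    [0.002,-0.0069,0],
    [0.0024,-0.0081,0],
    [0.0027,-0.0092,0],
    [0.003,-0.0104,0],
    [0.0034,-0.0115,0],
    [0.0037,-0.0127,0],
    [0.004,-0.0138,0]
  ],
  "roll": [0,0,0,0,0,0,0,0,0,0,0,0],
  "claw": [1,1,1,1,1,1,1,1,1,1,1,1]
}}

```text
t: 16.15
tool_pos: [0.5025, -0.208, 0.065]
tool_rot: [-0.013, 0.6, 0.8, -0.016]
force: [-1.6, 5.4, 2.2]
width: -0.0
finger_force: 2.8
```

>>> {"method": "step_arm", "body": {
  "translation": [
    [0.0003,-0.001,0],
    [0.0006,-0.0019,0],
    [0.0008,-0.0029,0],
    [0.0011,-0.0038,0],
    [0.0014,-0.0048,0],
    [0.0017,-0.0058,0]
  ],
  "roll": [0,0,0,0,0,0],
  "claw": [1,1,1,1,1,1]
}}

```text
t: 16.75
tool_pos: [0.5042, -0.2137, 0.065]
tool_rot: [-0.013, 0.6, 0.8, -0.016]
force: [-0.1, 5.3, 3.5]
width: -0.0
finger_force: 2.8
```

>>> {"method": "step_arm", "body": {
  "translation": [
    [0.0003,-0.001,0],
    [0.0006,-0.0019,0],
    [0.0008,-0.0029,0],
    [0.0011,-0.0038,0],
    [0.0014,-0.0048,0],
    [0.0017,-0.0058,0],
    [0.002,-0.0067,0],
    [0.0022,-0.0077,0]
  ],
  "roll": [0,0,0,0,0,0,0,0],
  "claw": [1,1,1,1,1,1,1,1]
}}

```text
t: 17.55
tool_pos: [0.5062, -0.2207, 0.065]
tool_rot: [-0.014, 0.6, 0.8, -0.015]
force: [-0.9, 7.0, 3.2]
width: 0.0001
finger_force: 3.8
```

>>> {"method": "step_arm", "body": {
  "translation": [
    [0.0001,-0.0005,0],
    [0.0003,-0.001,0],
    [0.0004,-0.0014,0],
    [0.0006,-0.0019,0]
  ],
  "roll": [0,0,0,0],
  "claw": [1,1,1,1]
}}

```text
t: 17.95
tool_pos: [0.5066, -0.2221, 0.065]
tool_rot: [-0.014, 0.6, 0.8, -0.015]
force: [-2.1, 8.0, 4.2]
width: 0.0003
finger_force: 4.2
```

>>> {"method": "step_arm", "body": {
  "translation": [
    [0.0001,-0.0005,0],
    [0.0003,-0.001,0],
    [0.0004,-0.0014,0],
    [0.0006,-0.0019,0]
  ],
  "roll": [0,0,0,0],
  "claw": [1,1,1,1]
}}

```text
t: 18.35
tool_pos: [0.5071, -0.2236, 0.065]
tool_rot: [-0.014, 0.6, 0.8, -0.015]
force: [-2.6, 8.7, 5.3]
width: -0.0003
finger_force: 4.6
```

>>> {"method": "step_arm", "body": {
  "translation": [
    [0.0001,-0.0005,0],
    [0.0003,-0.001,0],
    [0.0004,-0.0014,0],
    [0.0006,-0.0019,0]
  ],
  "roll": [0,0,0,0],
  "claw": [1,1,1,1]
}}

```text
t: 18.75
tool_pos: [0.5073, -0.2244, 0.065]
tool_rot: [-0.015, 0.599, 0.8, -0.014]
force: [-3.6, 11.7, 7.2]
width: 0.0003
finger_force: 6.1
```

>>> {"method": "step_arm", "body": {
  "translation": [
    [0.0001,-0.0005,0],
    [0.0003,-0.001,0],
    [0.0003,-0.001,0]
  ],
  "roll": [0,0,0],
  "claw": [1,1,1]
}}

```text
t: 19.05
tool_pos: [0.5074, -0.2245, 0.065]
tool_rot: [-0.016, 0.599, 0.8, -0.014]
force: [-3.4, 12.6, 6.7]
width: 0.0
finger_force: 6.8
```

Solid stop reached gently at about 13 N push. Backing off.

>>> {"method": "step_arm", "body": {
  "translation": [
    [-0.0006,0.0019,0],
    [-0.0011,0.0038,0],
    [-0.0022,0.0077,0],
    [-0.0042,0.0144,0],
    [-0.007,0.024,0],
    [-0.0112,0.0384,0],
    [-0.0169,0.0576,0.01],
    [-0.025,0.08,0.03],
    [-0.035,0.11,0.06],
    [-0.05,0.14,0.1],
    [-0.07,0.17,0.13],
    [-0.09,0.2,0.15]
  ],
  "roll": [0,0,0,0,0,0,0,0,0,0,0,0],
  "claw": [1,1,1,1,1,1,1,1,1,1,1,1]
}}

```text
t: 20.25
tool_pos: [0.4184, -0.0282, 0.2179]
tool_rot: [-0.01, 0.6, 0.8, -0.016]
force: [0.8, 1.0, 0.0]
width: -0.0
finger_force: 0.0
```

>>> {"method": "step_arm", "body": {
  "translation": [
    [-0.03,0.04,0],
    [-0.06,0.08,0],
    [-0.08,0.12,0],
    [-0.08,0.16,0],
    [-0.08,0.2,0],
    [-0.08,0.2,0],
    [-0.08,0.2,0]
  ],
  "roll": [0,0,0,0,0,0,0],
  "claw": [1,1,1,1,1,1,1]
}}

```text
t: 20.95
tool_pos: [0.3378, 0.171, 0.2149]
tool_rot: [-0.012, 0.599, 0.801, -0.017]
force: [0.0, -1.2, 0.1]
width: -0.0001
finger_force: 0.0
```

Run:
```python
from h import *
grab('scene','s7.png');grab('top','t7.png')
c=np.hstack([cv2.resize(cv2.imread('pics/s7.png')[110:190,265:345],(400,400),interpolation=cv2.INTER_CUBIC),cv2.resize(cv2.imread('pics/t7.png')[130:210,290:370],(400,400),interpolation=cv2.INTER_CUBIC)]);cv2.imwrite('pics/c7.png',np.clip(c*1.3,0,255).astype(np.uint8))
m=cv2.imread('pics/t7.png').max(2)[165:195,325:345];print(m)
```

```text
[[204 207 205 203 204 201 200 204 160 178 201 207 208 205 207 204 160 147
  111  95]
 [204 204 201 201 204 161 163 202 209 207 207 205 203 161 148 107  97  94
   95  97]
 [203 165 169 177 204 208 207 205 204 206 161 127 102  95  97  96  96  94
   95  94]
 [193 207 209 207 207 205 181 155 115  98  97  96  94  96  96  95  95  95
   94  95]
 [208 208 205 179 154 107  96  97  95  95  95  96  97  95  92  97  94  95
   95  96]
 [206 206 135  98  95  96  98  96  97  96  95  96  94  95  94  96  96  96
   97  96]
 [158 153 105  73  91  94  97  94  95  95  95  94  96  96  96  95  97  95
   97  98]
 [157 156 107  64  92  94  94  95  95  97  96  96  96  98  98  99  99  97
   98  97]
 [158 163 125  64  91  93  96  96  97  97  97  97  97  97  98 100  96  97
   95  94]
 [180 183 125  82  73  93  97  99  97  72  63  65  71  93  97  96  96  95
   94  96]
 [184 183 127  98  64  91  97  99  74  66  59  61  59  60  89  96  96  96
   95  96]
 [183 186 118  92  61  68  69  52  57  63  62  60  60  59  74  92  95  95
   96  96]
 [119 164 158 160 108  66  60  47  63  63  63  63  61  58  65  93  96  96
   95 
[... 750 characters left out ...]
  96  95
   96  95]
 [207 129 136 174 182 183 185 130  63  90  96  96  96  96  97  97  96  98
   99  91]
 [178 184 184 184 185 186 185 128  72  69  94  96  96  98  97  98  91 120
  122 195]
 [184 184 186 187 186 187 165 136  88  72  93  98  98  80 119 123 196 209
  207 209]
 [184 186 188 144 128 162 157 157 154  82  73 143 162 201 209 209 208 209
  208 208]
 [151 133 164 204 208 208 162 156 155 162 201 210 208 209 208 209 210 207
  207 187]
 [209 209 209 208 208 208 209 207 208 209 209 209 208 208 209 207 183 158
  164 198]
 [209 209 208 209 209 208 209 209 208 210 208 209 207 168 146 154 196 205
  205 208]
 [209 207 209 209 207 208 209 209 208 205 169 118 187 200 204 204 205 206
  206 208]]
```

View pics/c7.png

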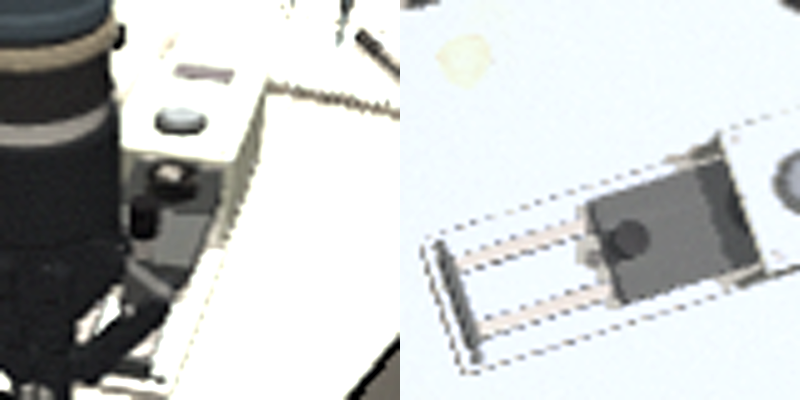

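The scene view shows the specimen seated on the deck just inside the mouth. The knob moved from (308.5,186) to (335.6,177), about 94 mm, which matches the push. The arm is clear.

```bash
python3 -c "
from cell import bot
print(bot.close_job())"
```

```text
the job is handed in; nothing more can be done
None
```

The job is handed in, but the hand-in returned no verdict: the largest specimen looks seated in the nest, and the carriage was pushed gently to the solid stop (about 94 mm of travel, about 13 N at the end), with the arm clear and the smaller specimens not touched.

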